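Lock the last leg of the bed tray

TASK

The folding bed tray lies upside down on the counter with its legs up: first turn the brass turnbutton at the end nearest you square across the wooden rail, to secure that leg frame. Then take hold of the one leg still sprung out with its black cam lever open, push it down until its red ring is level with the top of the grey lock collar, and while you hold the leg there swing the lever round until it is fully closed, like the levers of the other legs. Do not let go: finish still gripping the leg at its mark with the lever closed, and leave the mug, the canister and the soap bottle where they are.

Things in the scene. Friction and masses are not known exactly. Their poses are not given: they have to be found in the camera images.
- tray: Wooden bed tray lying upside down, fixed, 450 x 320 mm (x by y), underside up at z = 45 mm. Origin on the counter under its middle; +x away from the robot. End rail: 24 mm wide, 300 mm long along y, centred at x = -170, top at z = 57 mm; it carries the near legs at y = +-130. Far legs at x = +170, y = +-130, like the done near leg 215 mm high, levers closed. Nothing here folds or moves.
- turnbutton (a joint): Brass turnbutton on the outer side of the end rail's middle, turning about its own middle. Value, rad: 0 = along the tray's y (open, beside the rail), growing counter-clockwise seen from above to 1.5 = along the tray's x, across the rail (closed, stop). Starts at 0 to 0.35; stiff, about 0.06 N m, stays where left.
- button_top (a point): On the turnbutton's screw axis (tray x = -197 mm, y = 0) at its top, z = 78 mm; own y along the bar. The bar is 54 mm long, 14 mm wide, 9 mm thick, underside at z = 58 mm, just above the rail; on it a finger ridge 48 mm long, 8 mm wide, z = 66 to 78 mm.
- leg_unit: The fixed outer part of the leg to be set, upright on the end rail at either the robot's left or right place of the near two: bracket, 31 mm sleeve and grey lock collar (41 mm diameter, 30 mm high). Origin on the leg's axis at the rail's top (z = 57 mm), axes parallel to the tray's.
- leg_done: The other near leg, already set and locked: fixed, leave it alone. Same axes; its lever points along the tray's +x and its red ring is level with its collar top.
- collar_top (a point): Centre of the lock collar's top face on the leg's axis, z = 150 mm, axes as the tray's.
- leg_tube: The sliding inner leg: round tube of 24 mm diameter, the top 20 mm a rubber foot of the same diameter. Grip it from above. It slides up and down in the collar and turns freely about its axis. Origin on the axis, 130 mm below the foot's top. A spring pushes it up with about 5 N at the start, 8 N when 65 mm in: let go, it springs up unless the lever is closed.
- foot_top (a point): Centre of the top of the rubber foot, 130 mm above the collar top at the start.
- red_ring (a point): Centre of the red ring (5 mm high) on the sliding leg, the length mark. It sits 55 to 75 mm below the foot's top and does not move along the leg. The leg is at length when this point is level with collar_top.
- leg (a joint): How far the sliding leg is pushed in from its sprung-out position, m: 0 at the start, range 0 to 0.095.
- lever (a joint): Black cam ring with a wing lever; it turns about the leg's own axis. Value, rad: the wing points at the angle (value - 1.3) from the tray's +x, counter-clockwise seen from above; 0 = open (pointing to the robot's right), 1.3 = fully closed (along the tray's +x, stop). Starts at 0 to 0.3; stiff, 0.12 N m, near closed 0.2, stays where left.
- lever_wing (a point): Middle of the wing's top edge, 40 mm out from the leg's axis, 45 mm above the collar top. The wing is an upright fin 7 mm thick (11 mm at its outer edge), from 17 to 60 mm out from the axis, from 3 to 45 mm above the collar top, on a stem from the ring below: when a gripper that holds the leg just above the collar turns about the leg, the side of a finger pushes the wing round.
- mug: White mug, 82 mm across, 95 mm high, bystander; origin under its middle.
- canister: Steel canister, 99 mm across, 156 mm high with its knob, bystander; origin under its middle.
- soap: Amber glass soap bottle, 60 mm across, 160 mm high, bystander; origin under its middle.

How it is judged:
By the outcome, as a careful person would: the job done as asked, in the order asked, and still so for the second after the job is handed in, while the arm keeps its last pose, push and grip.
It also fails if it takes over 61 s, if anything falls off the work surface, if the arm or the gripper's body presses on something with over 40 N, if the wrist force passes 120 N, or if a joint passes its speed limit or range.

ROBOT

A 6-joint arm with a two-finger parallel gripper is mounted at the origin on the work surface. World frame = base frame: x ahead of the robot, y to its left, z up, the work surface at z = 0. Lengths are in mm, angles in rad, forces in N, time in s.
With the tool pointing down it reaches from about 400 to 925 mm from the base axis. Payload 12.5 kg.
Tool frame: the origin (TCP) lies midway between the tips of the shut fingers; the grasp point (between the pads) lies 19 mm behind it; z points along the fingers, y is the line along which they close (so a half turn about z gives the same grasp; the last joint's range is limited). The gripper opens to 95 mm and grips with 3 to 60 N. Pads are 20 mm wide; open, the fingers measure 119 mm over their backs; the gripper's body (75 mm by 180 mm) begins 59 mm behind the grasp point.
Start: joints at [1.109, 0.491, 1.559, -0, 1.092, -0.106], TCP at [217.697, 585.879, 214.661] pointing down, gripper open.
Joint ranges: [-3.1, 3.1], [-0.84, 2.19], [0.05, 2.79], [-1.13, 4.28], [0.06, 2.93], [-2.69, 2.69]. Speed limits (rad/s): [2.22, 2.22, 2.79, 3.14, 3.14, 3.14].

INTERFACE

Orientations are given as [roll, pitch, yaw] about the fixed x, y, z axes, in that order (R = Rz(yaw) Ry(pitch) Rx(roll)).
In Python, from cell import * gives the robot as it stands.
- The arm moves only by the tool servo_tool, never from a script. Its argument "moves" is one flat list of numbers, 5 for each row, row after row: the shift along the world's x, y, z as a fraction of full scale, then the turn about the world's z as a fraction of full scale, then the opening, from 0 (shut) to 1 (fully open). A call has 1 to 12 rows; each row is the pose to reach, as a shift and turn from the pose commanded when the call began, turning the shorter way round; what a row does not reach only later rows make up. Full scale, the value 1, is 400 mm for a shift and 180 degrees for a turn. A row lasts 1/12 s, in which the tool goes at most 41.7 mm and 7.16 degrees, less where a joint would pass 70% of its speed; a pose out of reach is approached as far as the arm can. A call with a number of a shift or a turn outside -1 to 1 is refused whole. A call with a gripper value outside its range is refused whole. The fingers move at their own pace and stop on an object; the grip force is fixed at half the most. Time passes only in rows, so rows that repeat a pose let the fingers close. It gives the time, the measured TCP pose, the force, the opening and the grip force at its end, in the units of the state.
- state(): the state, without advancing time (a new reading comes with each control period).
- read_camera(name): name is "scene" or "top" or "wrist"; returns (picture, depth): 420x560x3 uint8, blue, green, red; 420x560 float32, mm along the optical axis (not along the pixel's ray), 0 where there is no reading.
- get_calibration(name): a dict with "K" (3x3 intrinsics, pixels), "k1" (the pictures are not rectified: a ray, as slopes to the right and down, at radius r is drawn at 1 + k1 r^2 times it, then the intrinsics apply), "R" (3x3) and "t" (3): a world point X has camera coordinates R X + t. Camera axes: x right, y down, z forward; pixel columns grow to the right and rows downward; lengths in mm; the calibration is good to about 2 mm. A picture is of the moment at which its call begins: read the wrist's pose just before it. get_calibration takes no time and is no camera call; for the wrist camera it gives the pose at the moment of the call.
- job_done(): hands the job in; it is judged then, once.
The state is a dict: "t": time; "joints": joint angles; "qvel": joint speeds; "tau": joint torques, N m; "eef_pos": TCP position; "tcp_rot": TCP orientation; "ft_force": force on the tool from outside, world axes, zero at the start; "moment": the same for the moment, N m; "opening": opening from 0.0 (shut) to 1.0 (fully open); "grip_force": force on a finger pad.
Only numpy, scipy, OpenCV 4.12 (cv2) and the standard library are available. Lean on these libraries where they do the work, as an engineer would, in place of code of your own. Each camera call takes 0.05 s, during which the arm holds its last target. There are 200 camera calls.

## Working session

There is one attempt and no reset: what is moved stays moved. The work goes in short steps, Python scripts to look and compute and a tool call to move; the robot and the scene stay as the last step left them, time stands still between calls to the robot, and variables do not carry over. Pictures are saved under pics/ and viewed, at most 10 in all, crops included, and the job is handed in when it is done.

Besides the shell and the picture viewer there is one more tool, called after "Request:" as name(argument=value, ...), one argument or row to a line, values as JSON. servo_tool: Moves the arm, as the interface text tells. Its arguments: {"type":"object","properties":{"moves":{"type":"array"}},"required":["moves"]}

```bash
ls; mkdir -p pics; cat > h.py <<'E'
from cell import *
import numpy as np, cv2
def und(c,uv):
    K=np.array(c["K"]);k=c["k1"]
    d=(np.atleast_2d(uv)-[K[0,2],K[1,2]])/[K[0,0],K[1,1]]
    u=d.copy()
    for _ in range(20): u=d/(1+k*(u**2).sum(1,keepdims=True))
    return u
def bydepth(c,uv,z):
    u=und(c,uv);P=np.c_[u,np.ones(len(u))]*np.reshape(z,(-1,1))
    return (P-np.array(c["t"]))@np.array(c["R"])
def onplane(c,uv,h):
    u=und(c,uv);R=np.array(c["R"]);C=-R.T@np.array(c["t"])
    d=np.c_[u,np.ones(len(u))]@R
    return C+d*((h-C[2])/d[:,2:3])
def cloud(c,dep):
    v,u=np.mgrid[0:dep.shape[0],0:dep.shape[1]]
    return bydepth(c,np.c_[u.ravel(),v.ravel()].astype(float),dep.ravel()).reshape(dep.shape+(3,))
E
python3 - <<'E'
from h import *
s=state();print(s)
for n in("scene","top"):
    p,d=read_camera(n);c=get_calibration(n);cv2.imwrite(f"pics/{n}0.png",p);np.savez(f"{n}0.npz",p=p,d=d,**{k:np.array(c[k]) for k in("K","k1","R","t")})
    print(n,(-np.array(c["R"]).T@np.array(c["t"])).round(),c["k1"])
E
```

```text
pics
{'t': 0.0, 'joints': array([ 1.10941394e+00,  4.91564705e-01,  1.55943845e+00,  4.75736236e-06,
        1.09171241e+00, -1.05568547e-01]), 'qvel': array([-9.13631396e-05,  8.50881802e-05,  1.06566571e-03, -1.03462919e-03,
        7.04733840e-04, -6.23027744e-04]), 'tau': array([-1.38920070e-03, -6.12641287e+01, -2.58198363e+01,  6.91285031e-02,
        4.81819664e-02, -9.46741216e-05]), 'eef_pos': array([217.57181588, 585.64956557, 214.0623448 ]), 'tcp_rot': array([-3.14047644e+00, -1.22519918e-04,  2.78577655e+00]), 'ft_force': array([ 0.32619963, -0.4383924 , -0.81340808]), 'moment': array([ 0.01762869, -0.004607  ,  0.01169122]), 'grip_force': 0.0, 'opening': 0.9963847350201784}
scene [ 990. -697.  881.] -0.04992251495664295
top [ 272.  -29. 1555.] -0.19697488968784252
```

View pics/scene0.png

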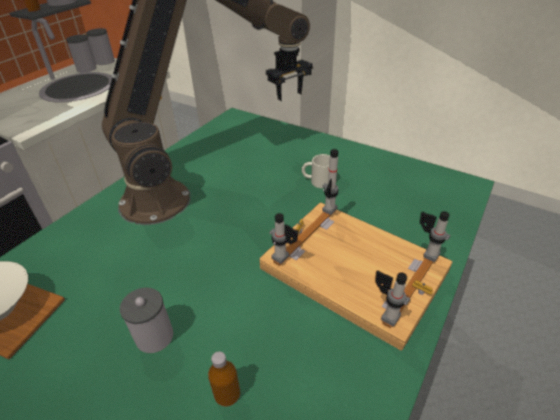

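View pics/top0.png

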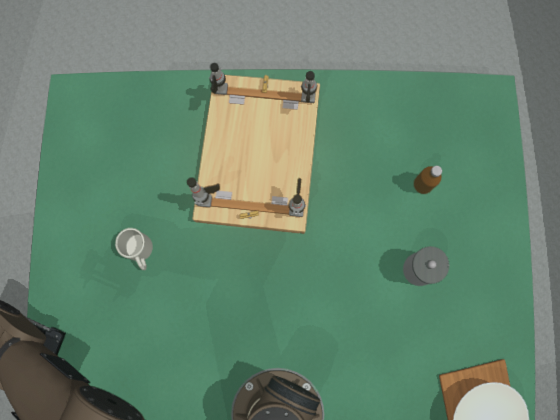

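The top view shows the tray at px (195–320, 75–230). The near-left leg (200,195) is the sprung one, with its lever pointing right at (212,189). The near-right leg (297,200) is done. The near turnbutton is at (248,214) and the mug at (132,243).

```bash
python3 - <<'E'
from h import *
D={n:np.load(n+"0.npz") for n in("top","scene")}
c=D["top"];P=cloud(c,c["d"]);p=c["p"]
u0,v0=185,60
m=np.zeros(p.shape[:2],bool);m[60:245,180:335]=1
m&=(c["d"]>0)
print("counter z",np.median(P[300:340,100:200,2]), "tray z",np.median(P[130:180,230:280,2]))
w=(m&(P[...,2]>30)).astype(np.uint8)
w=cv2.morphologyEx(w,cv2.MORPH_OPEN,np.ones((3,3)))
t=m&(abs(P[...,2]-45)<10)
X=P[t][:,:2].astype(np.float32)
r=cv2.minAreaRect(X);print("rect",r)
# rail: z ~57, near: direction
hsv=cv2.cvtColor(p,cv2.COLOR_BGR2HSV)
print("brass px",hsv[214,244:256].tolist())
for n in D:
    c=D[n];p=c["p"];hsv=cv2.cvtColor(p,cv2.COLOR_BGR2HSV)
    P=cloud(c,c["d"])
    # tall points clusters
    ok=(c["d"]>0)&(P[...,2]>80)&(P[...,0]>300)&(P[...,2]<320)&(P[...,0]<1100)&(abs(P[...,1])<480)
    k,l,st,ce=cv2.connectedComponentsWithStats(ok.astype(np.uint8))
    for i in range(1,k):
        if st[i,4]>15:
            Q=P[l==i];z=Q[:,2].max();T=Q[Q[:,2]>z-8];print(n,ce[i].round(),st[i,4],"zmax",z.round(1),T.mean(0).round(1),"mean",Q.mean(0).round())
    cv2.imwrite(f"pics/{n}_crop.png",cv2.resize(p[170:240,185:315] if n=="top" else p[140:350,250:460],None,fx=6 if n=="top" else 2.8,fy=6 if n=="top" else 2.8,interpolation=cv2.INTER_CUBIC))
E
```

```text
counter z 0.20320580870254845 tray z 45.75213581392897
rect ((749.3998413085938, 63.825286865234375), (319.8483581542969, 451.2291564941406), 84.1529541015625)
brass px [[21, 130, 192], [21, 129, 195], [21, 128, 193], [21, 105, 163], [21, 60, 120], [21, 83, 132], [21, 124, 165], [21, 132, 166], [20, 135, 155], [21, 137, 151], [21, 136, 156], [21, 134, 158]]
top [216.  78.] 383 zmax 222.8 [930.3 176.5 217.3] mean [916. 173. 167.]
top [309.  86.] 333 zmax 223.7 [903.5 -82.3 218. ] mean [892. -82. 169.]
top [430. 176.] 395 zmax 167.0 [ 656.6 -424.   162.1] mean [ 652. -416.  121.]
top [201. 191.] 461 zmax 287.9 [593.  208.4 282.4] mean [590. 197. 194.]
top [297. 200.] 326 zmax 220.8 [567.3 -47.9 215.9] mean [570. -48. 173.]
top [130. 244.] 225 zmax 104.6 [466.8 408.3  98.5] mean [464. 407.  91.]
top [429. 265.] 1211 zmax 160.1 [ 408.  -402.3  155.8] mean [ 406. -397.  134.]
scene [329. 176.] 734 zmax 282.8 [594.4 209.1 279.9] mean [567. 245. 163.]
scene [435. 229.] 826 zmax 220.4 [932.8 175.7 215.6] mean [921. 171. 158.]
scene [282. 235.] 677 zmax 217.6 [569.1 -49.1 214.8] mean [582. -55. 159.]
scene [392. 291.] 973 zmax 218.0 [905.2 -83.8 214.4] mean [896. -88. 160.]
scene [143. 311.] 1699 zmax 156.6 [ 411.1 -403.2  152. ] mean [ 422. -408.  127.]
scene [222. 372.] 822 zmax 163.3 [ 660.2 -422.3  159.6] mean [ 668. -429.  120.]
```

View pics/top_crop.png

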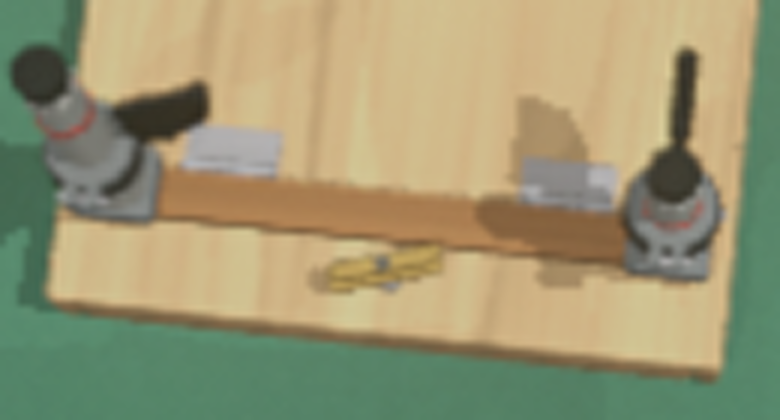

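The crop shows the brass bar from px (330,280) to (440,258), about 0.3 rad open. The sprung leg's ring is near (70,130), and its wing points right and slightly up from the leg.

```bash
python3 - <<'E'
from h import *
O=np.array([749,63.8]);a=np.deg2rad(-5.83);ex=np.array([np.cos(a),np.sin(a)]);ey=np.array([-ex[1],ex[0]])
tr=lambda X:np.c_[(X[:,:2]-O)@ex,(X[:,:2]-O)@ey]
L=O-170*ex+130*ey;B=O-197*ex;print("leg",L,"button",B)
for n in("top","scene"):
    c=np.load(n+"0.npz");p=c["p"];hsv=cv2.cvtColor(p,cv2.COLOR_BGR2HSV).astype(int);P=cloud(c,c["d"])
    v,u=np.nonzero((abs(hsv[...,0]-22)<5)&(hsv[...,1]>110)&(hsv[...,2]>110)&(P[...,2]>52)&(P[...,2]<90))
    if n=="top" or 1:
        X=onplane(c,np.c_[u,v].astype(float),70);T=tr(X);k=(abs(T[:,0]+197)<25)&(abs(T[:,1])<35)
        if k.sum()>5:
            T=T[k];m=T.mean(0);w=np.linalg.eigh(np.cov((T-m).T))[1][:,1];w*=np.sign(w[1]);print(n,"brass",k.sum(),m,"v",np.arctan2(-w[0],w[1]))
    red=((hsv[...,0]<8)|(hsv[...,0]>172))&(hsv[...,1]>90)
    v,u=np.nonzero(red);D=P[v,u];k=np.hypot(*(D[:,:2]-L).T)<30;k&=D[:,2]>160
    if k.any():
        R=np.array(c["R"]);C=-R.T@np.array(c["t"])
        e=C[:2]-L;q=L+12*e/np.hypot(*e)
        X=np.array([u[k].mean(),v[k].mean()]);d=np.r_[und(c,X)[0],1]@R
        s=((q-C[:2])@d[:2])/(d[:2]@d[:2]);print(n,"ring z",(C+s*d),X,k.sum())
    # wing
    T=tr(P.reshape(-1,3));z=P[...,2].ravel();d=T-[-170,130];rr=np.hypot(*d.T);g=p.max(2).ravel()
    k=(rr>26)&(rr<65)&(z>158)&(z<202);print(n,"wing ang",np.median(np.arctan2(d[k,1],d[k,0])),k.sum())
E
```

```text
leg [593.0843341  210.39572001] button [553.01895108  83.81070872]
top brass 85 [-198.07063049   -0.54085387] v 0.3032334838203016
top ring z [582.97791055 203.87208016 220.62613795] [196.85714286 191.        ] 7
top wing ang -1.2722656873562268 77
scene brass 49 [-195.75830028    4.6405448 ] v 0.3571989899781098
scene ring z [597.42365195 199.19584219 217.18327888] [331.81818182 170.90909091] 11
scene wing ang -1.177431443359176 61
```

Request:
servo_tool(
  moves=[0.08,-0.465,0.115,-0.2,0,0.08,-0.465,0.115,-0.2,0,0.08,-0.465,0.115,-0.2,0,0.08,-0.465,0.115,-0.2,0,0.08,-0.465,0.115,-0.2,0,0.355,-0.965,0.115,-0.419,0,0.355,-0.965,0.115,-0.419,0,0.355,-0.965,0.115,-0.419,0,0.355,-0.965,0.115,-0.419,0,0.355,-0.965,0.115,-0.419,0,0.355,-0.965,0.115,-0.419,0,0.355,-0.965,0.115,-0.419,0],
)

```text
t: 1.1
eef_pos: [361.1, 197.1, 260.6]
tcp_rot: [3.141, 0.0, 1.461]
ft_force: [-1.1, 0.0, -0.1]
opening: 0.214
grip_force: 0.0
```

Request:
servo_tool(
  moves=[0.2,-0.285,0,0,0,0.2,-0.285,0,0,0,0.2,-0.285,0,0,0,0.2,-0.285,0,0,0,0.2,-0.285,0,0,0,0.2,-0.285,0,0,0],
)

```text
t: 1.6
eef_pos: [439.4, 86.0, 260.3]
tcp_rot: [-3.141, -0.0, 1.469]
ft_force: [-0.5, -0.3, -0.8]
opening: 0.005
grip_force: 0.0
```

```bash
python3 - <<'E'
from h import *
s=state();print(s["eef_pos"],s["tcp_rot"],s["t"])
c=get_calibration("wrist");p,d=read_camera("wrist");cv2.imwrite("pics/w1.png",p)
np.savez("w1.npz",p=p,d=d,**{k:np.array(c[k]) for k in("K","k1","R","t")})
print(-np.array(c["R"]).T@np.array(c["t"]),np.array(c["R"]))
E
```

```text
[439.42642667  85.98796303 260.26245809] [-3.14056287e+00 -6.95621798e-05  1.46869161e+00] 1.6
[447.84316399 164.50169776 430.51499291] [[ 0.99467266 -0.10307804 -0.00110649]
 [-0.09876349 -0.95600373  0.27622934]
 [-0.02953098 -0.27464849 -0.96109111]]
```

View pics/w1.png

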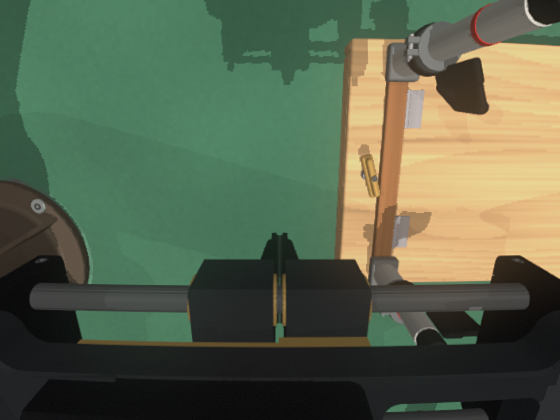

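The wrist view shows the brass bar around (369,172). The sprung leg runs from its collar at (420,52) through the red ring at (482,27) to the foot at (540,8), with the wing at (465,85).

```bash
cat >> h.py <<'E'
O=np.array([749,63.8]);a_=np.deg2rad(-5.83);ex=np.array([np.cos(a_),np.sin(a_)]);ey=np.array([-ex[1],ex[0]])
tr=lambda X:np.c_[(X[:,:2]-O)@ex,(X[:,:2]-O)@ey]
E
python3 - <<'E'
from h import *
c=np.load("w1.npz");p=c["p"];hsv=cv2.cvtColor(p,cv2.COLOR_BGR2HSV).astype(int);P=cloud(c,c["d"]);T=tr(P.reshape(-1,3)).reshape(p.shape[:2]+(2,))
z=P[...,2]
# tray plane, rail
print("tray z",np.median(z[120:160,440:540]),"rail top z",np.median(z[150:200,392:398]),"rail x",[T[y,385:405,0][(z[y,385:405]>54)].mean().round(1) for y in(110,140,180,210)])
for (z0,z1) in((55,85),(64,85)):
    m=(abs(hsv[...,0]-22)<6)&(hsv[...,1]>100)&(z>z0)&(z<z1)&(abs(T[...,0]+197)<30)&(abs(T[...,1])<40)
    X=T[m];mu=X.mean(0);r=cv2.minAreaRect(X.astype(np.float32));w=np.linalg.eigh(np.cov((X-mu).T))[1][:,1];w*=np.sign(w[1])
    print("brass",m.sum(),mu,r,"v",np.arctan2(-w[0],w[1]),"zmax",z[m].max())
    i=m&(z>74);Y=T[i]; print(Y.mean(0) if len(Y) else 0,len(Y))
L=np.array([593.1,210.4])
R=c["R"];C=-R.T@c["t"]
red=((hsv[...,0]<8)|(hsv[...,0]>172))&(hsv[...,1]>90)&(z>150);v,u=np.nonzero(red);k=(u>450)&(v<60)
Q=P[v,u][k];print("ring depth pts",Q.mean(0),k.sum(),Q[:,2].min(),Q[:,2].max())
e=C[:2]-L;q=L+12*e/np.hypot(*e);uv=np.array([(u[k].min()+u[k].max())/2,(v[k].min()+v[k].max())/2]);
d=np.r_[und(c,np.array([u[k].mean(),v[k].mean()]))[0],1]@R;s=((q-C[:2])@d[:2])/(d[:2]@d[:2]);print("ring ray",C+s*d)
# tube axis from points z 190..270
for a,b in((150,158),(190,205),(205,215),(225,240),(240,258)):
    m=(z>a)&(z<b)&(np.hypot(P[...,0]-L[0],P[...,1]-L[1])<18);print(a,m.sum(),P[m].mean(0).round(1))
# collar top z
m=(np.hypot(P[...,0]-L[0],P[...,1]-L[1])<20)&(np.hypot(P[...,0]-L[0],P[...,1]-L[1])>14)&(z>135)&(z<165);print("collar",m.sum(),np.percentile(z[m],[50,90,99]) if m.any() else 0)
m=(np.hypot(P[...,0]-L[0],P[...,1]-L[1])<25);print("max z",z[m].max())
E
```

```text
tray z 45.14728782253318 rail top z 56.996630266118686 rail x [np.float64(-172.3), np.float64(-170.8), np.float64(-168.6), np.float64(-166.5)]
brass 482 [-201.1728348     3.12395757] ((-198.31680297851562, 1.1496124267578125), (14.30662727355957, 53.94291305541992), 16.809349060058594) v 0.26513358972465134 zmax 80.43436848346717
[-199.13377733    1.88318308] 246
brass 458 [-200.97110703    3.11864922] ((-198.19325256347656, 1.1957836151123047), (14.3108491897583, 53.894134521484375), 17.27134895324707) v 0.2665106563326309 zmax 80.43436848346717
[-199.13377733    1.88318308] 246
ring depth pts [582.43259955 208.15677718 217.12227297] 263 209.9006374868609 430.51499290942445
ring ray [581.3290106  207.797622   218.93775952]
150 421 [586.2 207.  151.8]
190 436 [583.5 207.6 197.4]
205 283 [582.7 208.3 209.8]
225 664 [582.9 208.1 232.8]
240 856 [583.  206.4 249.1]
collar 663 [150.0610102  151.17001509 162.29435035]
max z 280.71484533773423
```

Request:
servo_tool(
  moves=[0.22,-0.082,0,0,0,0.22,-0.082,0,0,0,0.22,-0.082,-0.1,0,0,0.22,-0.082,-0.2,0,0,0.22,-0.082,-0.3,0,0,0.22,-0.082,-0.4,0,0,0.22,-0.082,-0.45,0,0,0.22,-0.082,-0.493,0,0,0.22,-0.082,-0.493,0,0,0.22,-0.082,-0.493,0,0],
)

```text
t: 2.48
eef_pos: [527.0, 54.5, 63.4]
tcp_rot: [-3.14, 0.0, 1.471]
ft_force: [-0.0, 0.5, -0.0]
opening: 0.003
grip_force: 0.0
```

Request:
servo_tool(
  moves=[0.025,-0.001,0,0,0,0.033,-0.001,0,0,0,0.041,-0.001,0,0,0,0.049,0.001,0,0,0,0.056,0.004,0,0,0,0.063,0.008,0,0,0,0.069,0.013,0,0,0,0.074,0.019,0,0,0,0.079,0.025,0,0,0,0.082,0.031,0,0,0,0.084,0.035,0,0,0,0.084,0.035,0,0,0],
)

```text
t: 3.48
eef_pos: [562.0, 64.3, 64.1]
tcp_rot: [3.14, 0.004, 1.47]
ft_force: [-0.8, -24.3, 2.4]
opening: 0.004
grip_force: 12.0
```

```bash
cat > look.py <<'E'
from h import *
import sys
n,cam=sys.argv[1:3];x0,x1,y0,y1,f=map(int,sys.argv[3:8])
s=state();print(s["eef_pos"].round(1),s["ft_force"].round(1),s["moment"].round(2),s["opening"],s["grip_force"],s["t"])
c=get_calibration(cam);p,d=read_camera(cam)
np.savez(n+".npz",p=p,d=d,**{k:np.array(c[k]) for k in("K","k1","R","t")})
cv2.imwrite(f"pics/{n}.png",cv2.resize(p[y0:y1,x0:x1],None,fx=f,fy=f,interpolation=cv2.INTER_CUBIC))
E
python3 look.py w2 wrist 0 560 0 420 1
```

```text
[562.   64.3  64.1] [ -0.8 -24.3   2.4] [-4.6   0.25 -0.05] 0.003939253219735196 12.023196613030791 3.4833
```

View pics/w2.png

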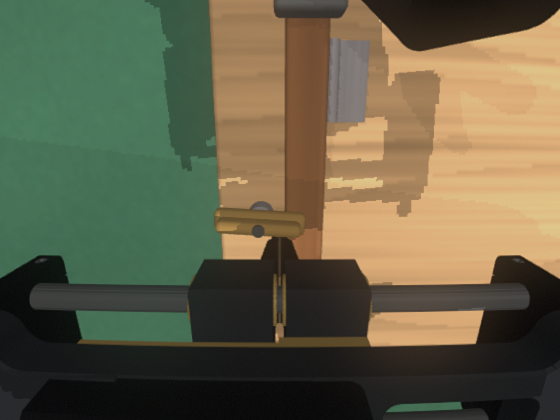

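The wrist view shows the bar lying across the rail, from (218,215) to (302,225), about 4° off square, which matches the 1.5 rad stop. The 24 N push also says it is on the stop. I'll back off, rise, and measure.

Request:
servo_tool(
  moves=[0,-0.04,0,0,0,0,-0.05,0,0,0,0,-0.05,0.1,0,0,-0.05,-0.05,0.2,0,0,-0.1,-0.05,0.3,0,0,-0.2,-0.05,0.4,0,0,-0.3,-0.0,0.5,0,0,-0.3,0.05,0.58,0,0,-0.3,0.05,0.58,0,0,-0.3,0.05,0.58,0,0],
)

```text
t: 4.37
eef_pos: [441.0, 88.8, 300.7]
tcp_rot: [3.133, -0.002, 1.471]
ft_force: [-0.3, 0.8, -0.1]
opening: 0.005
grip_force: 0.0
```

```bash
python3 look.py w3 wrist 0 560 0 420 1; python3 - <<'E'
from h import *
c=np.load("w3.npz");p=c["p"];hsv=cv2.cvtColor(p,cv2.COLOR_BGR2HSV).astype(int);P=cloud(c,c["d"]);P[c["d"]<=0]=0;T=tr(P.reshape(-1,3)).reshape(p.shape[:2]+(2,));z=P[...,2]
m=(abs(hsv[...,0]-22)<6)&(hsv[...,1]>100)&(z>60)&(z<85)&(abs(T[...,0]+197)<32)&(abs(T[...,1])<30)
X=T[m];r=cv2.minAreaRect(X.astype(np.float32));mu=X.mean(0);w=np.linalg.eigh(np.cov((X-mu).T))[1][:,1];w*=-np.sign(w[0]);print("brass",m.sum(),r,"v",np.arctan2(-w[0],w[1]))
L=np.array([593.1,210.4]);rr=np.hypot(P[...,0]-L[0],P[...,1]-L[1])
red=((hsv[...,0]<8)|(hsv[...,0]>172))&(hsv[...,1]>90)&(z>170)&(rr<25)
print("ring",red.sum(),P[red].mean(0),np.percentile(z[red],[2,50,98]))
m=(rr<11)&(z>265);print("foot top",m.sum(),np.median(z[m]) if m.any() else 0,P[m].mean(0) if m.any() else 0)
m=(rr<20)&(rr>15)&(z>140)&(z<158);print("collar",m.sum(),np.percentile(z[m],[50,90]) if m.any() else 0)
E
```

```text
[441.   88.8 300.7] [-0.3  0.8 -0.1] [-0.07  0.08 -0.06] 0.00547017579473091 0.0 4.3667
brass 381 ((-199.16976928710938, 0.8868541717529297), (14.142062187194824, 52.83216857910156), 86.14832305908203) v 1.527963129353307
ring 162 [582.98059871 208.58504927 216.30286156] [211.06639552 216.65171162 221.56456493]
foot top 1035 280.0591964588456 [592.01373398 210.27180397 279.90200333]
collar 403 [150.05024694 151.05119048]
```

Request:
servo_tool(
  moves=[0,0,0.05,0.06,1,0.38,0.303,0.05,0.254,1,0.38,0.303,0.05,0.254,1,0.38,0.303,0.05,0.254,1,0.38,0.303,0.05,0.254,1,0.38,0.303,0.05,0.254,1,0.38,0.303,0.05,0.254,1,0.38,0.303,0.05,0.254,1,0.38,0.303,0.05,0.254,1,0.38,0.303,0.05,0.254,1,0.38,0.303,0.05,0.254,1],
)

```text
t: 5.33
eef_pos: [593.0, 207.7, 315.6]
tcp_rot: [3.141, 0.0, 2.265]
ft_force: [-0.1, 0.3, 0.1]
opening: 0.719
grip_force: 0.0
```

```bash
python3 look.py w4 wrist 0 560 0 420 1; python3 - <<'E'
from h import *
c=np.load("w4.npz");p=c["p"];hsv=cv2.cvtColor(p,cv2.COLOR_BGR2HSV).astype(int);P=cloud(c,c["d"]);P[c["d"]<=0]=0;z=P[...,2]
L=np.array([593.,210.]);rr=np.hypot(P[...,0]-L[0],P[...,1]-L[1])
m=(rr<18)&(abs(z-280)<4);X=P[m];print("foot",m.sum(),X.mean(0) if len(X) else 0, cv2.minEnclosingCircle(X[:,:2].astype(np.float32)) if len(X) else 0)
red=((hsv[...,0]<8)|(hsv[...,0]>172))&(hsv[...,1]>90)&(z>170)&(rr<25)
print("ring",red.sum(),P[red].mean(0))
c=np.load("w1.npz");p=c["p"];hsv=cv2.cvtColor(p,cv2.COLOR_BGR2HSV).astype(int);P=cloud(c,c["d"]);P[c["d"]<=0]=0;z=P[...,2];rr=np.hypot(P[...,0]-L[0],P[...,1]-L[1])
red=((hsv[...,0]<8)|(hsv[...,0]>172))&(hsv[...,1]>90)&(z>170)&(rr<25);print("ring w1",red.sum(),P[red].mean(0))
E
```

```text
[593.  207.7 315.6] [-0.1  0.3  0.1] [-0.02  0.02  0.03] 0.7189368933775654 0.0 5.3333
foot 786 [591.44392242 212.27115912 279.70852101] ((591.9711303710938, 211.57078552246094), 11.934937477111816)
ring 68 [585.04648953 217.69509375 216.98912507]
ring w1 262 [582.94629969 208.32339962 216.30779694]
```

View pics/w4.png

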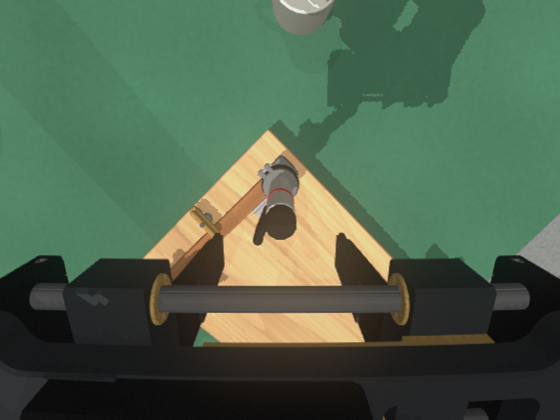

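The wrist view shows the leg's foot at (281,220) between the open fingers (218,240) and (342,240). The wing at (262,225) lies counter-clockwise of the left finger, as planned. The mug is well clear at (302,12).

Request:
servo_tool(
  moves=[-0.001,0.0055,0,0,1,-0.001,0.0055,-0.08,0,1,-0.001,0.0055,-0.16,0,1,-0.001,0.0055,-0.234,0,1,-0.001,0.0055,-0.234,0,0,-0.001,0.0055,-0.234,0,0,-0.001,0.0055,-0.234,0,0,-0.001,0.0055,-0.234,0,0,-0.001,0.0055,-0.234,0,0,-0.001,0.0055,-0.234,0,0,-0.001,0.0055,-0.234,0,0,-0.001,0.0055,-0.234,0,0],
)

```text
t: 6.38
eef_pos: [593.0, 210.5, 222.3]
tcp_rot: [3.141, 0.0, 2.267]
ft_force: [-0.3, -0.4, -0.1]
opening: 0.499
grip_force: 0.0
```

Request:
servo_tool(
  moves=[0,0,0,0,0,0,0,0,0,0,0,0,0,0,0,0,0,0,0,0,0,0,0,0,0,0,0,0,0,0,0,0,0,0,0],
)

```text
t: 6.97
eef_pos: [592.6, 210.2, 221.8]
tcp_rot: [-3.141, -0.0, 2.267]
ft_force: [-3.2, -3.2, 2.5]
opening: 0.246
grip_force: 30.0
```

Request:
servo_tool(
  moves=[0,0,-0.02,0,0,0,0,-0.04,0,0,0,0,-0.06,0,0,0,0,-0.08,0,0,0,0,-0.1,0,0,0,0,-0.12,0,0,0,0,-0.14,0,0,0,0,-0.155,0,0,0,0,-0.166,0,0,0,0,-0.166,0,0,0,0,-0.166,0,0,0,0,-0.166,0,0],
)

```text
t: 7.97
eef_pos: [592.6, 210.2, 155.6]
tcp_rot: [-3.141, -0.0, 2.268]
ft_force: [-4.3, -2.7, 6.3]
opening: 0.251
grip_force: 30.0
```

```bash
python3 look.py w5 wrist 180 380 120 300 4; python3 look.py s5 scene 290 370 140 240 6; python3 - <<'E'
from h import *
for n in("w5","s5"):
    c=np.load(n+".npz");p=c["p"];hsv=cv2.cvtColor(p,cv2.COLOR_BGR2HSV).astype(int);P=cloud(c,c["d"]);P[c["d"]<=0]=0;z=P[...,2]
    rr=np.hypot(P[...,0]-592.7,P[...,1]-210.5)
    m=(rr<11)&(z>195)&(z<235);print(n,"foot",m.sum(),np.median(z[m]) if m.any() else 0,np.percentile(z[m],95) if m.any() else 0)
    red=((hsv[...,0]<8)|(hsv[...,0]>172))&(hsv[...,1]>90)&(z>130)&(rr<30);print("ring",red.sum(),P[red].mean(0))
E
```

```text
[592.6 210.2 155.6] [-4.3 -2.7  6.3] [-0.87  1.03 -0.04] 0.25091114691901817 29.99368965625763 7.9667
[592.6 210.3 155.7] [-4.4 -3.8  6. ] [-0.85  1.04  0.01] 0.24413222549528296 29.99383382499218 8.0167
w5 foot 475 213.7532109159252 214.79486601116525
ring 117 [587.60049963 219.03432412 151.65695021]
s5 foot 36 212.247234676154 215.98178114384604
ring 0 [nan nan nan]<stdin>:6: RuntimeWarning: Mean of empty slice.
  ret = um.true_divide(
```

View pics/w5.png

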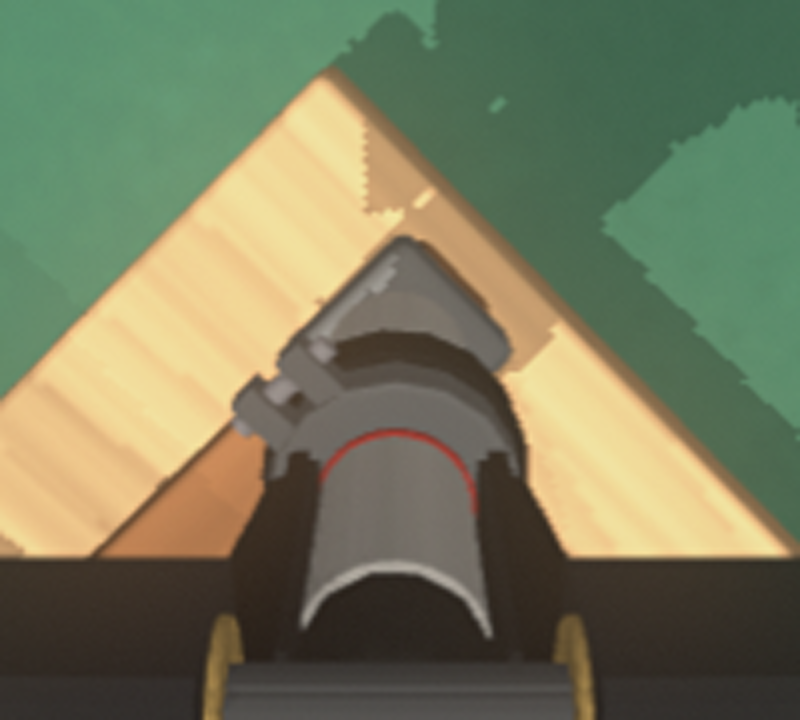

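View pics/s5.png

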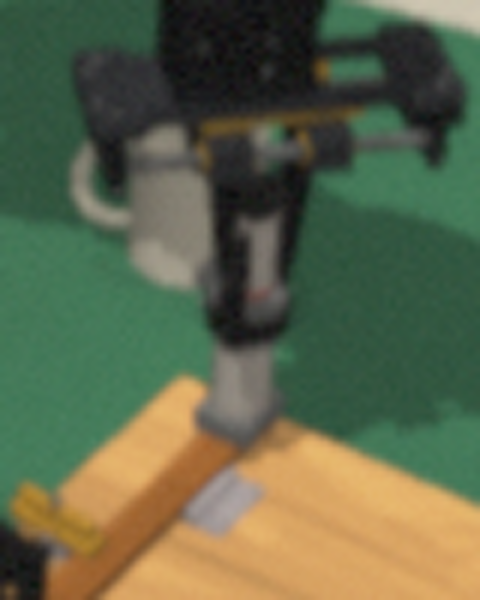

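The wrist crop shows the red ring at about (395,433), half sunk at the collar's top. The scene crop shows the leg held and the turnbutton across the rail. I'll press another 0.4 mm, then turn counter-clockwise.

Request:
servo_tool(
  moves=[0,0,-0.001,0.028,0,0,0,-0.001,0.056,0,0,0,-0.001,0.084,0,0,0,-0.001,0.112,0,0,0,-0.001,0.14,0,0,0,-0.001,0.168,0,0,0,-0.001,0.196,0,0,0,-0.001,0.224,0,0,0,-0.001,0.252,0,0,0,-0.001,0.28,0,0,0,-0.001,0.308,0,0,0,-0.001,0.333,0,0],
)

```text
$.moves: bad value
```

```bash
python3 -c "
from h import *
s=state();print(s['ft_force'].round(1),s['moment'].round(2),s['joints'].round(2))"
```

```text
[-4.4 -4.3  6.8] [-0.9   1.05  0.02] [ 0.24  0.56  1.61 -0.    0.97 -0.46]
```

Request:
servo_tool(
  moves=[0,0,-0.001,0.03,0,0,0,-0.001,0.06,0,0,0,-0.001,0.09,0,0,0,-0.001,0.12,0,0,0,-0.001,0.15,0,0,0,-0.001,0.18,0,0,0,-0.001,0.21,0,0,0,-0.001,0.24,0,0,0,-0.001,0.27,0,0,0,-0.001,0.3,0,0,0,-0.001,0.33,0],
)

```text
t: 8.98
eef_pos: [592.4, 210.5, 155.5]
tcp_rot: [3.141, -0.001, -2.975]
ft_force: [-5.7, -2.5, 7.1]
opening: 0.245
grip_force: 32.3
```

```bash
python3 -c "
from h import *
s=state();print(s['ft_force'].round(1),s['moment'].round(2),s['joints'].round(2))"
```

```text
[-5.7 -2.5  7.1] [-0.27  1.   -0.17] [ 0.24  0.56  1.61  0.    0.97 -1.5 ]
```

Request:
servo_tool(
  moves=[0,0,0,0.025,0,0,0,0,0.05,0,0,0,0,0.075,0,0,0,0,0.1,0,0,0,0,0.12,0,0,0,0,0.14,0,0,0,0,0.14,0],
)

```text
t: 9.57
eef_pos: [592.4, 210.1, 155.5]
tcp_rot: [3.141, -0.001, -2.536]
ft_force: [-6.3, -6.3, 7.7]
opening: 0.247
grip_force: 33.9
```

```bash
cat > wing.py <<'E'
from h import *
s=state();print(s['ft_force'].round(1),s['moment'].round(2),s['joints'].round(2),s["t"])
for n in("top","scene"):
    c=get_calibration(n);p,d=read_camera(n);P=cloud(c,d);T=tr(P.reshape(-1,3));z=P[...,2].ravel();z[d.ravel()<=0]=0
    for nm,l in(("leg",[-170,130]),("done",[-170,-130])):
        q=T-l;rr=np.hypot(*q.T)
        k=(rr>30)&(rr<65)&(z>156)&(z<198);a=np.arctan2(q[k,1],q[k,0]);print(n,nm,k.sum(),np.median(a) if k.any() else 0,(q[k].mean(0).round(1)))
    cv2.imwrite(f"pics/{n}_z{int(s['t']*10)}.png",cv2.resize(p[140:240,280:380] if n=="scene" else p[160:230,180:310],None,fx=6,fy=6,interpolation=cv2.INTER_CUBIC))
E
python3 wing.py
```

```text
[-6.3 -6.3  7.7] [-0.3   1.43 -0.21] [ 0.24  0.56  1.61  0.    0.97 -1.94] 9.5667
top leg 0 0 [nan nan]
top done 41 -1.226265994743524e-05 [46.6  0.1]
scene leg 102 -0.03559754154841477 [45.8 -1.3]
scene done 121 -0.025895599247646894 [46.2 -1. ]wing.py:7: RuntimeWarning: Mean of empty slice.
  k=(rr>30)&(rr<65)&(z>156)&(z<198);a=np.arctan2(q[k,1],q[k,0]);print(n,nm,k.sum(),np.median(a) if k.any() else 0,(q[k].mean(0).round(1)))
  ret = um.true_divide(
```

Request:
servo_tool(
  moves=[0,0,0,0.005,0,0,0,0,0.01,0,0,0,0,0.015,0,0,0,0,0.015,0],
)

```text
t: 10.0
eef_pos: [592.2, 209.6, 155.4]
tcp_rot: [3.141, -0.002, -2.492]
ft_force: [-6.5, -9.2, 8.9]
opening: 0.249
grip_force: 35.0
```

```bash
python3 wing.py 2>/dev/null
```

```text
[-6.5 -9.2  8.9] [-0.74  1.68 -0.39] [ 0.24  0.56  1.61 -0.    0.97 -1.98] 10.0
top leg 0 0 [nan nan]
top done 37 0.010519187234998041 [46.6  0.2]
scene leg 100 -0.02571797941260618 [46.  -1.2]
scene done 120 -0.03732468427989559 [46.5 -1.3]
```

The wing now matches the done leg's angle, and the torque has jumped past the lever's friction, so it is on its stop. Next I'll check the ring and the turnbutton once more.

```bash
python3 look.py w6 wrist 180 380 120 300 4; python3 - <<'E'
from h import *
c=np.load("w6.npz");p=c["p"];hsv=cv2.cvtColor(p,cv2.COLOR_BGR2HSV).astype(int);P=cloud(c,c["d"]);P[c["d"]<=0]=0;z=P[...,2]
rr=np.hypot(P[...,0]-592.7,P[...,1]-210.5)
m=(rr<11)&(z>195)&(z<235);print("foot",m.sum(),np.median(z[m]))
red=((hsv[...,0]<8)|(hsv[...,0]>172))&(hsv[...,1]>90)&(z>130)&(rr<30);print("ring",red.sum(),P[red].mean(0))
E
```

```text
[592.2 209.6 155.4] [-6.1 -9.3  8.9] [-0.77  1.61 -0.3 ] 0.25032931377165885 34.969789423048496 10.1
foot 641 213.52254899797418
ring 120 [586.4027344  204.7308645  151.54283035]
```

View pics/w6.png

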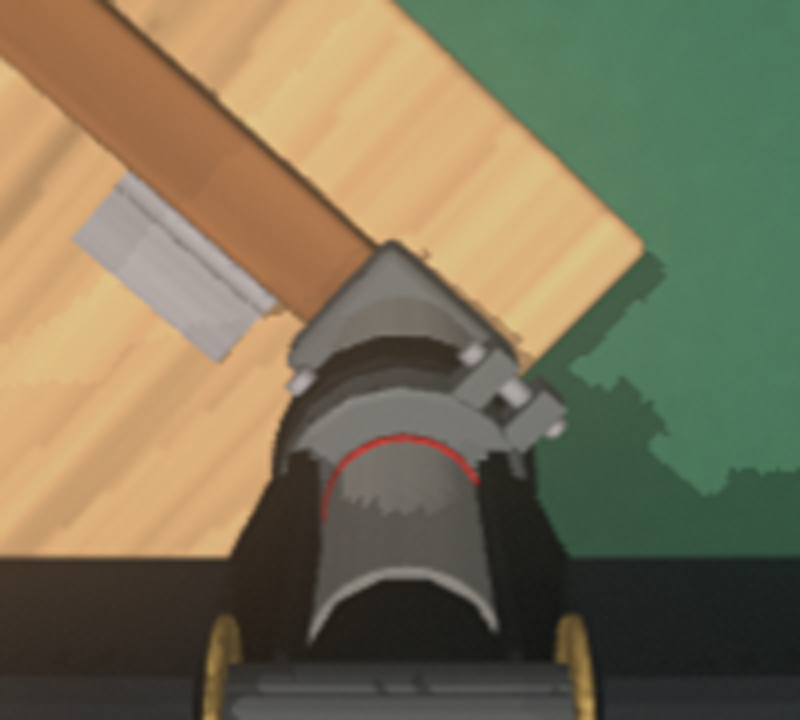

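The ring, a thin red arc at (400,438), still sits at the collar's top and has not slipped. The leg is held with 35 N of grip.

```bash
python3 -c "
from cell import *
print(job_done())"
```

```text
the job is handed in; nothing more can be done
None
```

I handed the job in at about 10 s: the turnbutton is square across the rail at its stop, the leg is still gripped with its red ring within about 1 mm of the collar top, and the lever is closed at its stop; nothing touched the mug, canister or soap bottle.

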